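# Seat a lens barrel in its V-mount and hold the clamp arm down

### The job

Take the black lens barrel out of the blue tray and lay it in the V-block on the optics plate, centred lengthwise, with its glass end (yellow band) pointing away from the green detector board, and let go of it. Then slip the sleeve of the red clamp arm over the steel post beside the V-block, with the bar reaching across so that the white pad comes down on the barrel, and, keeping the arm level, gently press it down with about ten newtons, so that the barrel bears on both faces of the V. Finish while still holding the arm pressed down like that, so that I can tighten its thumbscrew, and leave the other things on the bench where they are.

Things in the scene. Friction and masses are not known exactly. Their poses are not given: they have to be found in the camera images.
- optics_plate: Aluminium base plate (175 x 150 x 12 mm) fixed to the bench, carrying V-block, clamp post, detector and a white amplifier box (38 mm high). Origin on the bench below the middle of the V-block; x runs along the V groove, away from the detector; z up. The plate spans x -105 to +70 mm, y -55 to +95 mm.
- v_seat (a point): Where the middle of the barrel's axis lies when seated: 48.3 mm above the bench, over the middle of the V-block; axes as the plate's. V-block: grey, 50 mm long (x), 54 mm wide, 90 degree groove; its flat tops lie 38.3 mm above the bench, 10 mm below the seated barrel's axis: fingertips holding the barrel must stay above them.
- v_face_left: The groove's sloping face on the post side (+y); origin at the middle of its contact line, 14.1 mm beside and 14.1 mm below v_seat.
- v_face_right: The groove's other sloping face (-y); origin at the middle of its contact line, 14.1 mm beside and 14.1 mm below v_seat.
- post_top (a point): Centre of the top of the upright steel clamp post (12 mm diameter, the last 8 mm tapering to 5.6 mm), 92 mm above the bench. It stands 65 mm beside the groove (plate y +65 mm, x 0); 39 mm are free between it and the side of the seated barrel.
- detector: Green sensor board with black finned heat sink, fixed on the plate behind the V-block (plate x -62 mm), top 75 mm above the bench. Origin at its foot, on the plate.
- lens_tray: Shallow blue tray, 130 x 100 mm, fixed; floor 6 mm, walls 12 mm above the bench. The barrel lies along its x between two low rubber ribs (11 mm above the bench). Origin under its middle, on the bench.
- lens_barrel: Black lens barrel: cylinder of 40 mm diameter, 66 mm long, plus an aluminium nose (25 mm wide, 5 mm long) at the rear; 0.12 to 0.22 kg. Origin on its axis, mid-length of the 40 mm cylinder; x along the axis to the glass end, which has a yellow band. It starts lying in the tray, origin 26 mm above the bench.
- barrel_front (a point): Middle of the barrel's glass end, 33 mm from its origin along its x.
- clamp_arm: Red clamp arm, 0.06 to 0.12 kg, standing loose on the bench on sleeve and pad. Sleeve 24 mm outside, 16 mm through bore, 26 mm tall, a black thumbscrew sticking out to x -27 mm. Bar 14 mm wide, 12 mm thick (14 to 26 mm above the underside), along x to 75 mm. Origin on the sleeve's axis at its lower end; x along the bar, z up.
- clamp_pad (a point): Middle of the lower face of the arm's white pad (16 mm square), 65 mm from the arm's origin along its x, level with the sleeve's lower end. With the sleeve on the post and the bar across the V-block (arm x = plate -y) the pad rests on the seated barrel 68.3 mm above the bench, the sleeve then covering 24 mm of the post. If let go there, its sleeve end sags by about 0.2 rad.
- screwdriver: Bystander, to be left alone: red-handled screwdriver, 170 mm long, lying on the bench.
- spare_post: Bystander, to be left alone: bare steel post, 12 mm diameter, 75 mm tall, standing loose on the bench.
- spacer_ring: Bystander, to be left alone: flat brass ring, 32 mm outside, 21 mm hole, 8 mm high, lying on the bench.
- lens_cell: Bystander, to be left alone: small stepped aluminium lens cell, 32 mm diameter, 26 mm tall, standing on the bench.
- dust_cap: Bystander, to be left alone: black plastic cap, 44 mm diameter, 10 mm high.
- screw_jar: Bystander, to be left alone: clear jar with yellow cap, 44 mm diameter, 55 mm tall.
- wrench: Bystander, to be left alone: steel open-ended wrench, 130 mm long, lying on the bench.
There are look-alikes about, which are no part of the job. Of the things like the clamp_arm, leave any that is orange or purple; of the rest the smaller one is meant.

How it is judged:
By the outcome, as a careful person would: the job done as asked, in the order asked, and still so for the second after the job is handed in, while the arm keeps its last pose, push and grip.
It also fails if it takes over 64 s, if anything falls off the work surface, if the arm or the gripper's body presses on something with over 40 N, if the wrist force passes 120 N, or if a joint passes its speed limit or range.

### The arm

A 6-joint arm with a two-finger parallel gripper is mounted at the origin on the work surface. World frame = base frame: x ahead of the robot, y to its left, z up, the work surface at z = 0. Lengths are in m, angles in rad, forces in N, time in s.
With the tool pointing down it reaches from about 0.35 to 0.975 m from the base axis. Payload 7.1 kg.
Tool frame: the origin (TCP) lies midway between the tips of the shut fingers; the grasp point (between the pads) lies 19 mm behind it; z points along the fingers, y is the line along which they close (so a half turn about z gives the same grasp; the last joint's range is limited). The gripper opens to 88 mm and grips with 3 to 60 N. Pads are 20 mm wide; open, the fingers measure 115 mm over their backs; the gripper's body (75 mm by 178 mm) begins 61 mm behind the grasp point.
Start: joints at [-1.328, 0.423, 1.63, -0, 1.089, -0.019], TCP at [0.162, -0.604, 0.223] pointing down, gripper open.
Joint ranges: [-3, 3], [-0.9, 2.11], [0.09, 2.58], [-1.31, 4.45], [0.11, 2.69], [-2.54, 2.54]. Speed limits (rad/s): [2.39, 2.39, 3.01, 3.14, 3.14, 3.14].

### API

Orientations are given as a unit quaternion [w, x, y, z].
In Python, from station import move_pose, movel, movej, command_gripper, wait, inverse_kinematics, read_camera, camera_info, MotionError, job_done, get_time, get_joint_pos, get_qvel, get_effort, get_tcp_pos, get_ee_rot, get_ft_force, get_ft_torque, get_grip_width, get_finger_force gives the robot as it stands. Calls block until the motion is done:
- move_pose(position, orientation): joint-space move of the TCP to a pose.
- movel(position, frame=None, v=0.15, until_force=None): straight line of the TCP; frame=None keeps the orientation; v is the mean speed in m/s. With until_force (N) it stops when the force on the tool has changed by that much, and returns True; else False.
- movej(angles): joint-space move.
- command_gripper(opening): opening from 0.0 (shut) to 1.0 (fully open); the grip force is fixed at half the most; returns when the fingers have stopped.
- wait(seconds).
- inverse_kinematics(position, orientation): joint angles nearest the present ones, or None.
- read_camera(name): name is "scene" or "top" or "wrist"; returns the picture (384x512x3 uint8, red, green, blue); there is no depth.
- camera_info(name): a dict with "intrinsics" (3x3 intrinsics, pixels), "T" (4x4, takes a point from camera to world coordinates); the wrist camera has in their place "tool_from_camera" (4x4, takes a point from camera to tool coordinates, whose origin is the TCP and whose axes are the flange's). Camera axes: x right, y up, looking along -z (the intrinsics and any distortion apply to the point x, -y, -z); pixel columns grow to the right and rows downward; lengths in m; the calibration is good to about 2 mm. A picture is of the moment at which its call begins: read the wrist's pose just before it. camera_info takes no time and is no camera call.
A pose or a line that the arm cannot do raises MotionError and nothing moves.
- job_done(): hands the job in; it is judged then, once.
Readings, each from a call of its own:
- get_time(): time.
- get_joint_pos(): joint angles.
- get_qvel(): joint speeds.
- get_effort(): joint torques, N m.
- get_tcp_pos(): TCP position.
- get_ee_rot(): TCP orientation.
- get_ft_force(): force on the tool from outside, world axes, zero at the start.
- get_ft_torque(): the same for the moment, N m.
- get_grip_width(): opening from 0.0 (shut) to 1.0 (fully open).
- get_finger_force(): force on a finger pad.
Only numpy, scipy, OpenCV 4.12 (cv2) and the standard library are available. Lean on these libraries where they do the work, as an engineer would, in place of code of your own. Each camera call takes 0.05 s, during which the arm holds its last target. There are 200 camera calls.

## Working session

There is one attempt and no reset: what is moved stays moved. The work goes in short steps, each a Python script; the robot and the scene stay as the last script left them, time stands still between calls to the robot, and variables do not carry over. Pictures are saved under pics/ and viewed, at most 10 in all, crops included, and the job is handed in when it is done.

```bash
ls; mkdir -p pics; python3 - <<'E'
from station import *
import cv2,numpy as np
np.set_printoptions(precision=4,suppress=True)
for n in("top","scene"):
    im=read_camera(n); cv2.imwrite(f"pics/{n}0.png",cv2.resize(im[:,:,::-1],(800,600),interpolation=cv2.INTER_CUBIC)); cv2.imwrite(f"pics/raw_{n}.png",im[:,:,::-1])
    print(camera_info(n))
print(camera_info("wrist"),get_ee_rot(),get_tcp_pos(),get_time())
E
```

```text
pics
{'intrinsics': array([[379.7012,   0.    , 256.8247],
       [  0.    , 379.7012, 191.9557],
       [  0.    ,   0.    ,   1.    ]]), 'T': array([[-0.0276,  0.9901, -0.1377,  0.4033],
       [-0.9996, -0.0272,  0.0045,  0.0442],
       [ 0.0007,  0.1378,  0.9905,  1.0704],
       [ 0.    ,  0.    ,  0.    ,  1.    ]])}
{'intrinsics': array([[358.2231,   0.    , 254.7751],
       [  0.    , 358.2231, 190.2392],
       [  0.    ,   0.    ,   1.    ]]), 'T': array([[ 0.8829, -0.3044,  0.3576,  0.8453],
       [ 0.4696,  0.5757, -0.6694, -0.5391],
       [-0.0021,  0.7589,  0.6512,  0.6643],
       [ 0.    ,  0.    ,  0.    ,  1.    ]])}
{'intrinsics': array([[346.0637,   0.    , 250.699 ],
       [  0.    , 346.0637, 188.8033],
       [  0.    ,   0.    ,   1.    ]]), 'tool_from_camera': array([[-0.0008,  0.9581,  0.2865,  0.0776],
       [ 1.    ,  0.0006,  0.0008,  0.0013],
       [ 0.0006,  0.2865, -0.9581, -0.1624],
       [ 0.    ,  0.    ,  0.    ,  1.    ]])} [-0.0007  0.9914  0.1305 -0.0001] [ 0.1617 -0.6032  0.222 ] 0.1
```

View pics/top0.png

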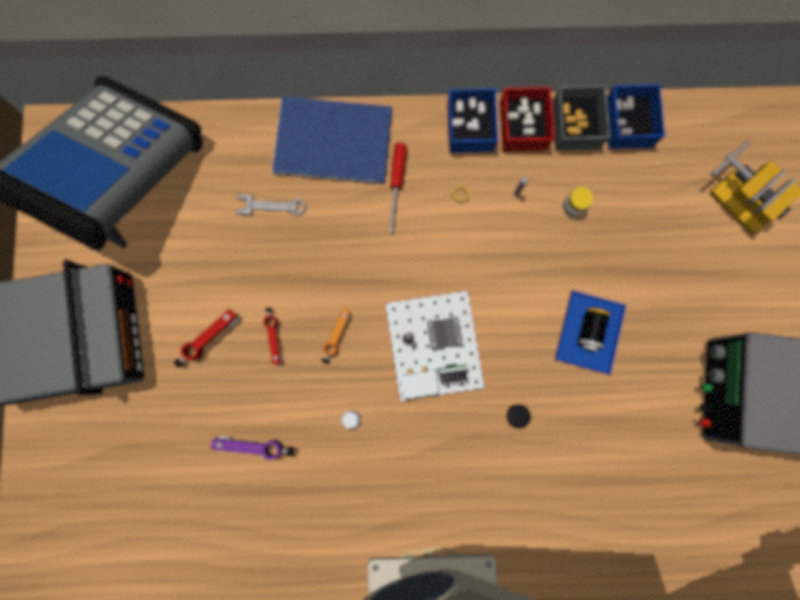

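View pics/scene0.png

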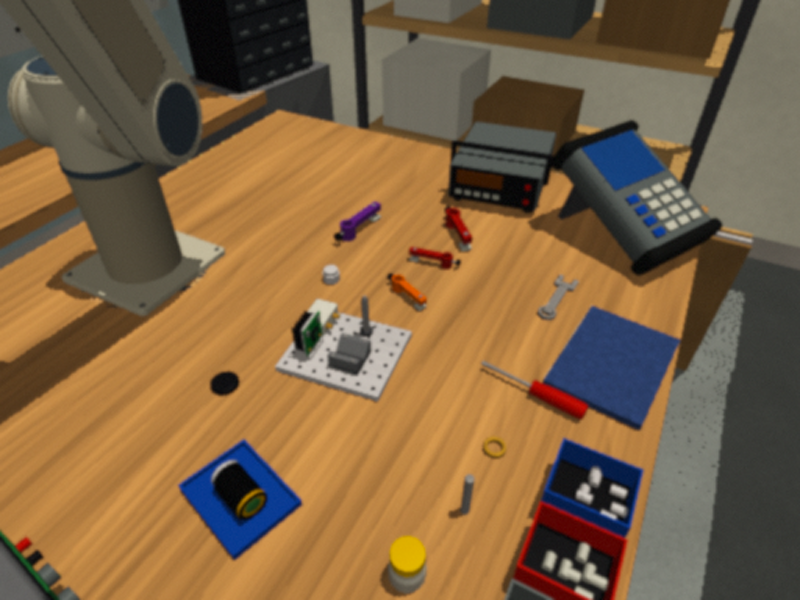

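Things like the clamp arm (top view, 800x600 pixels):
- Large red arm at (208,336).
- Small red arm at (273,337): sleeve (270,321), pad (278,360).
- Orange arm at (337,335).
- Purple arm at (252,447).

I choose the small red one. The barrel is in the tray at (594,328), yellow band at the top (+x). The V-block is at (445,333), the post top near (408,340) and the detector at (453,375).

Next I take close wrist views.

```bash
cat > h.py <<'E'
from station import *
import cv2,numpy as np
from scipy.spatial.transform import Rotation as R
np.set_printoptions(precision=4,suppress=True)
def quat(yaw):  # tool down, tool x at world angle yaw
    q=(R.from_euler('z',yaw)*R.from_euler('x',np.pi)).as_quat(); return [q[3],q[0],q[1],q[2]]
def rot(q): return R.from_quat([q[1],q[2],q[3],q[0]]).as_matrix()
def wristT():
    T=np.eye(4);T[:3,:3]=rot(get_ee_rot());T[:3,3]=get_tcp_pos();return T@camera_info("wrist")["tool_from_camera"]
def ray(px,K,T):
    d=np.linalg.solve(K,[px[0],px[1],1]);d=T[:3,:3]@[d[0],-d[1],-d[2]];return T[:3,3],d
def onz(px,z,K,T):
    o,d=ray(px,K,T);return o+d*(z-o[2])/d[2]
def proj(p,K,T):
    c=T[:3,:3].T@(np.asarray(p)-T[:3,3]);u=K@[c[0],-c[1],-c[2]];return u[:2]/u[2]
def top(px,z,n="top"):
    i=camera_info(n);return onz(np.array(px)/1.5625,z,i["intrinsics"],i["T"])
def snap(name):
    T=wristT();im=read_camera("wrist");np.save(f"pics/{name}.npy",T);cv2.imwrite(f"pics/{name}_raw.png",im[:,:,::-1]);return im,T
E
python3 - <<'E'
from h import *
B=top((594,328),.046);V=top((445,333),.04);A=top((274,337),.026)
print(B,V,A,top((408,340),.092),top((270,321),.026),top((278,360),.026))
ims=[]
for n,p,h in (("b",B,.16),("v",V,.2),("a",A,.13)):
    move_pose([p[0],p[1],h],quat(0));wait(.2);im,T=snap(n);cv2.imwrite(f"pics/{n}.png",cv2.resize(im[:,:,::-1],(800,600),interpolation=cv2.INTER_CUBIC))
    print(n,get_tcp_pos(),get_joint_pos(),get_time())
E
```

```text
[ 0.4875 -0.2928  0.046 ] [ 0.4864 -0.0349  0.04  ] [0.4888 0.2654 0.026 ] [0.4724 0.0305 0.092 ] [0.5173 0.2726 0.026 ] [0.4483 0.2583 0.026 ]
b [ 0.4872 -0.2934  0.1601] [-0.563   0.4222  1.8021 -0.      0.9171  1.0089] 2.0167
v [ 0.4865 -0.0359  0.1997] [-0.098   0.2539  1.9463 -0.0001  0.9419  1.4745] 3.2833
a [0.4893 0.2645 0.1304] [ 0.4742  0.4491  1.8469 -0.0001  0.845   2.0467] 4.7083
```

View pics/b.png

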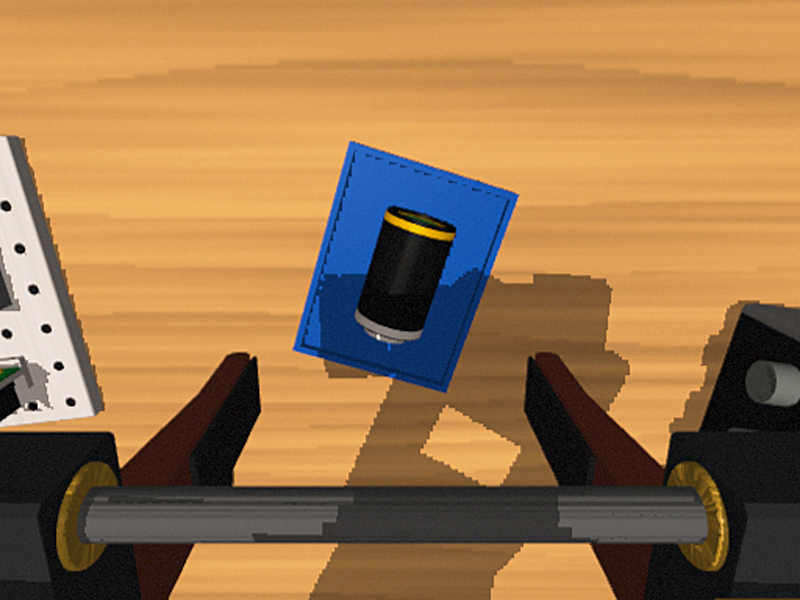

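View pics/v.png

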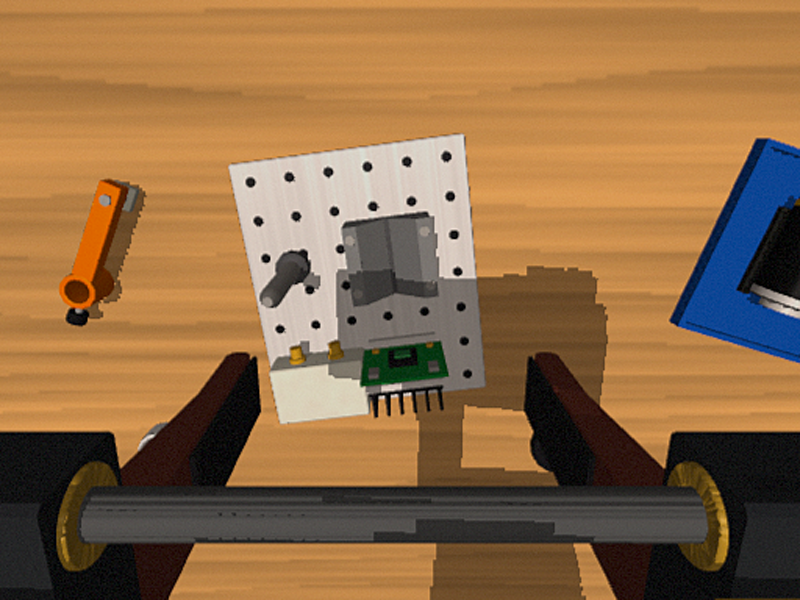

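View pics/a.png

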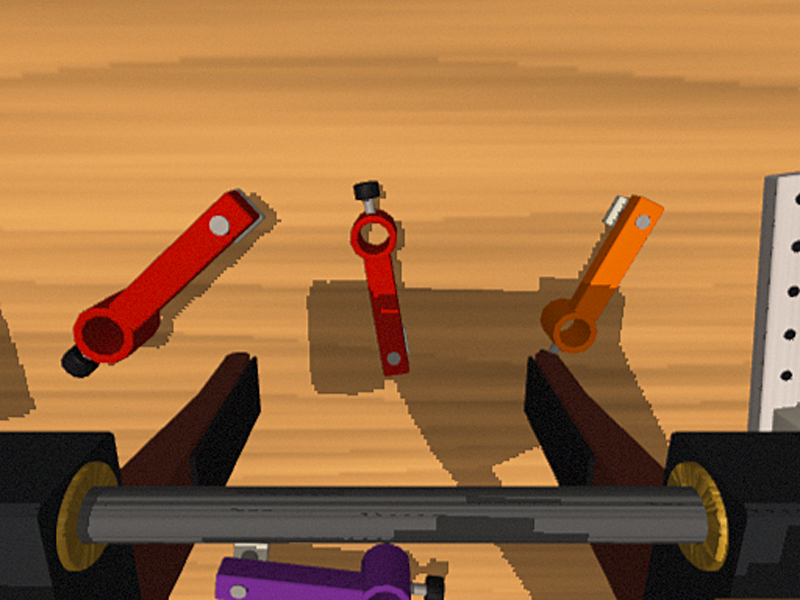

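```bash
cat > fit.py <<'E'
from h import *
from scipy.optimize import minimize,least_squares
K=camera_info("wrist")["intrinsics"]
def load(n): return cv2.imread(f"pics/{n}_raw.png"),np.load(f"pics/{n}.npy")
def raw(p): return (np.array(p,float)+.5)/1.5625-.5
def place(P,s):
    c,n=np.cos(s[2]),np.sin(s[2]);P=np.asarray(P);return np.c_[s[0]+c*P[:,0]-n*P[:,1],s[1]+n*P[:,0]+c*P[:,1],P[:,2]]
def render(parts,s,T,S=4):
    m=np.zeros((384*S,512*S),np.uint8)
    for P in parts:
        u=np.array([proj(p,K,T) for p in place(P,s)])
        h=cv2.convexHull(((u+.5)*S*16-8).astype(np.int32)); cv2.fillConvexPoly(m,h,255,shift=4)
    return cv2.resize(m,(512,384),interpolation=cv2.INTER_AREA)/255.
def fitmask(mask,parts,s0,T):
    sc=np.array([.001,.001,.01]);f=lambda d:np.abs(render(parts,s0+d*sc,T)-mask).sum()
    best=None
    sim=np.vstack([np.zeros(3),np.diag([6,6,6])]);r=minimize(f,np.zeros(3),method="Nelder-Mead",options=dict(initial_simplex=sim,xatol=.03,fatol=.5))
    r=minimize(f,r.x,method="Nelder-Mead",options=dict(initial_simplex=r.x+np.vstack([np.zeros(3),-np.diag([2,2,2])]),xatol=.03,fatol=.5))
    return s0+r.x*sc,r.fun,mask.sum()
def fillbig(m):
    c,_=cv2.findContours(m.astype(np.uint8),cv2.RETR_EXTERNAL,cv2.CHAIN_APPROX_NONE);c=max(c,key=cv2.contourArea)
    o=np.zeros(m.shape,np.uint8);cv2.drawContours(o,[c],-1,1,-1);return o.astype(float)
a=np.linspace(0,2*np.pi,40,endpoint=False)
cyl=lambda r,x:[(x,r*np.cos(t),.026+r*np.sin(t)) for t in a]
barrel=[cyl(.02,.033)+cyl(.02,-.033),cyl(.0125,-.038)+cyl(.0125,-.033)]
circ=lambda r,z:[(r*np.cos(t),r*np.sin(t),z) for t in a]
arm=[circ(.012,0)+circ(.012,.026),[(x,y,z) for x in(0,.075) for y in(-.007,.007) for z in(.014,.026)]]
E
cat > run1.py <<'E'
from fit import *
# barrel
im,T=load("b");b,g,r=[im[:,:,i].astype(float) for i in range(3)]
roi=np.zeros(b.shape,bool);P=raw([(360,165),(505,203),(450,370),(310,340)]);rm=np.zeros(b.shape,np.uint8);cv2.fillConvexPoly(rm,P.astype(np.int32),1)
m=fillbig((b<1.6*np.maximum(r,g)+15)&(rm>0));cv2.imwrite("pics/mb.png",m*255)
print("barrel",*fitmask(m,barrel,np.array([.4875,-.2928,-.2]),T))
# arm
im,T=load("a");b,g,r=[im[:,:,i].astype(float) for i in range(3)]
rm=np.zeros(b.shape,bool);rm[int(200/1.5625):int(385/1.5625),int(330/1.5625):int(430/1.5625)]=1
m=fillbig((r>3*g)&(r>40)&rm)
A=fitmask(m,arm,np.array([.517,.2726,np.arctan2(-.0143,-.069)]),T);print("arm",*A)
cv2.imwrite("pics/ma.png",m*255)
# plate
im,T=load("v");g=cv2.cvtColor(im,cv2.COLOR_BGR2GRAY)
px=[raw(p) for p in [(230,164),(465,133),(484,387)]]
px=cv2.cornerSubPix(g,np.array(px,np.float32).reshape(-1,1,2),(4,4),(-1,-1),(3,50,.01)).reshape(-1,2)
px=np.vstack([px,raw([(269,297),(343,223),(432,212)])])
M=np.array([(.07,.095,.012),(.07,-.055,.012),(-.105,-.055,.012),(0,.065,.092),(.025,.027,.0383),(.025,-.027,.0383)])
f=lambda s:(np.array([proj(p,K,T) for p in place(M,s)])-px).ravel()
for loss in("linear","soft_l1"):
    R_=least_squares(f,[.4864,-.0349,.1],loss=loss,x_scale=[.001,.001,.01]);print("plate",R_.x,"\n",f(R_.x).reshape(-1,2))
s=R_.x
big=cv2.resize(im[80:290,130:340],(800,800)[:2],interpolation=cv2.INTER_CUBIC)[:600]
k=800/210
for x,y,z,c in [(x,y,.0383,(0,0,255)) for x in(-.025,.025) for y in(-.027,.027)]+[(x,0,.0183+.0017,(255,0,255)) for x in(-.025,.025)]+[(0,.065,.092,(0,255,0)),(0,.065,.012,(0,255,0))]+[(x,y,.012,(255,0,0)) for x in(-.105,.07) for y in(-.055,.095)]:
    u=(proj(place([(x,y,z)],s)[0],K,T)-[130,80]+.5)*k;cv2.circle(big,tuple(int(v) for v in u),4,c,-1)
cv2.imwrite("pics/vfit.png",big)
# arm overlay
im,T=load("a");mm=render(arm,A[0],T)
crop=cv2.resize(np.hstack([im[110:260,190:300],(im*.5+np.dstack([mm*120]*3))[110:260,190:300].astype(np.uint8)]),(800,545),interpolation=cv2.INTER_CUBIC);cv2.imwrite("pics/afit.png",crop)
E
python3 run1.py
```

```text
barrel [ 0.4893 -0.3015 -0.3026] 94.70980392156864 3719.0
arm [ 0.5168  0.2722 -2.9898] 198.49411764705883 1986.0
plate [ 0.4899 -0.037   0.1223] 
 [[-0.3805 -2.0358]
 [ 1.5446 -2.306 ]
 [ 1.1006  0.1924]
 [-0.6705  1.0626]
 [-0.7299  1.6663]
 [-0.5641  1.5549]]
plate [ 0.4903 -0.0372  0.1202] 
 [[-0.1524 -2.6634]
 [ 1.8824 -2.6145]
 [ 1.0657 -0.004 ]
 [-0.5435  0.4551]
 [-0.5298  1.1949]
 [-0.3276  1.199 ]][ WARN:0@0.337] global loadsave.cpp:1063 imwrite_ Unsupported depth image for selected encoder is fallbacked to CV_8U.
```

```bash
python3 - <<'E'
import cv2,numpy as np
a=cv2.imread("pics/afit.png");v=cv2.imread("pics/vfit.png");
a=cv2.resize(a,(400,272*1)); v=cv2.resize(v,None,fx=.5,fy=.5)
from fit import *
im,T=load("b");mm=render(barrel,np.array([.4893,-.3015,-.3026]),T)
b=cv2.resize((im*.6+np.dstack([mm*100]*3))[80:260,180:340].astype(np.uint8),(400,328));m=cv2.cvtColor(cv2.resize(cv2.imread("pics/mb.png")[80:260,180:340],(300,272)),cv2.COLOR_BGR2GRAY)
o=np.zeros((600,800,3),np.uint8);o[:272,:400]=a;o[272:600,:400]=b;o[:300,400:800]=v[:300];o[310:582,450:750]=m[:,:,None]
cv2.imwrite("pics/chk.png",o)
E
```

```text
Traceback (most recent call last):
ValueError: could not broadcast input array from shape (40,) into shape (272,400,3)
```

```bash
python3 - <<'E'
from fit import *
im,T=load("b");mm=render(barrel,np.array([.4893,-.3015,-.3026]),T)
b=cv2.resize((im*.6+np.dstack([mm*100]*3))[80:260,180:340].astype(np.uint8),(400,328));m=cv2.resize(cv2.imread("pics/mb.png")[80:260,180:340],(300,272))
v=cv2.resize(cv2.imread("pics/vfit.png"),None,fx=.5,fy=.5)
o=np.zeros((600,800,3),np.uint8);o[:272,:400]=cv2.resize(cv2.imread("pics/afit.png"),(400,272));o[272:600,:400]=b;o[:300,400:800]=v[:300];o[310:582,450:750]=m
cv2.imwrite("pics/chk.png",o)
E
```

```text
(no output)
```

View pics/chk.png

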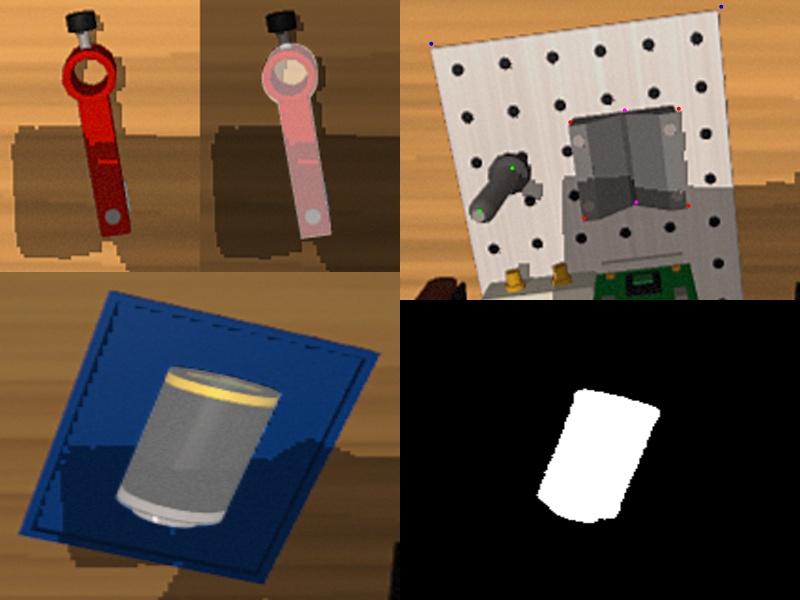

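The chosen arm (small, red, thumbscrew at the sleeve, white pad) and the barrel both fit their models well. The plate fit is about 1–2 px off. I'll take a second plate view turned half a round to cancel camera bias.

```bash
cat > plate.py <<'E'
from fit import *
L=lambda p,q,n=60:[tuple(np.array(p)+(np.array(q)-p)*t) for t in np.linspace(0,1,n)]
def rect(x0,x1,y0,y1,z): c=[(x0,y0,z),(x1,y0,z),(x1,y1,z),(x0,y1,z)];return sum([L(c[i],c[(i+1)%4]) for i in range(4)],[])
t_=.0383
model=np.array(rect(-.105,.07,-.055,.095,.012)+rect(-.025,.025,.0183,.027,t_)+rect(-.025,.025,-.027,-.0183,t_)
 +sum([L((x,0,.02),(x,y,t_),30) for x in(-.025,.025) for y in(-.0183,.0183)],[])+[(.0028*np.cos(t),.065+.0028*np.sin(t),.092) for t in a])
def fitplate(n,s0):
    im,T=load(n);e=cv2.Canny(cv2.GaussianBlur(im,(3,3),0),60,150);d=cv2.distanceTransform(255-e,cv2.DIST_L2,5)
    from scipy.ndimage import map_coordinates
    def f(s):
        u=np.array([proj(p,K,T) for p in place(model,s)]);
        # post silhouette
        ax=np.array([proj(p,K,T) for p in place(L((0,.065,.03),(0,.065,.082),40),s)]);w=np.array([K[0,0]*.006/-(T[:3,:3].T@(p-T[:3,3]))[2] for p in place(L((0,.065,.03),(0,.065,.082),40),s)])
        t=ax[-1]-ax[0];t=np.array([-t[1],t[0]])/np.hypot(*t);u=np.vstack([u,ax+w[:,None]*t,ax-w[:,None]*t])
        return map_coordinates(d,[u[:,1],u[:,0]],order=1,mode="nearest")
    s=np.array(s0,float)
    for sc in(3,1.5,.8): s=least_squares(f,s,loss="cauchy",f_scale=sc,x_scale=[.001,.001,.01],diff_step=None).x
    r=minimize(lambda q:np.log1p((f(s+q*[.001,.001,.01])/.8)**2).sum(),np.zeros(3),method="Nelder-Mead",options=dict(initial_simplex=np.vstack([np.zeros(3),np.eye(3)])))
    s=s+r.x*[.001,.001,.01];r=f(s);return s,np.median(r),np.mean(r<1.5)
E
python3 - <<'E'
from plate import *
q=np.pi
move_pose([.49,-.03,.2],quat(q));wait(.2);im,T=snap("v2")
for n in("v","v2"): print(n,*fitplate(n,[.490,-.0365,.121]),proj(get_tcp_pos(),K,T))
print(get_time())
E
```

```text
v [ 0.4885 -0.0363  0.1275] 0.39858413 0.8385416666666666 [253.5915 246.6687]
v2 [ 0.4883 -0.0365  0.1231] 0.5092 0.7791666666666667 [253.5915 246.6687]
8.0583
```

```bash
python3 - <<'E'
from h import *
i=camera_info("top");print("top px of barrel",proj([.4893,-.3015,.046],i["intrinsics"],i["T"])*1.5625)
B=np.array([.4893,-.3015]);Bq=quat(-.3026);P=np.array([.4884,-.0364]);Pq=quat(.125)
move_pose([*B,.09],Bq)
print("hit?",movel([*B,.0175],v=.08,until_force=8),get_tcp_pos())
command_gripper(0);print("w",get_grip_width()*88,get_finger_force(),get_ft_force())
movel([*B,.17],v=.15)
print("w",get_grip_width()*88,get_finger_force(),get_ft_force())
move_pose([*P,.13],Pq);wait(.3);f0=get_ft_force();snap("hold");print(get_tcp_pos(),get_ft_force(),get_time())
E
```

```text
top px of barrel [598.9443 326.8376]
hit? False [ 0.4896 -0.3017  0.0179]
w 39.55597566196722 29.998172521591187 [1.0317 4.9434 2.8794]
w 39.54423459949114 29.99709963798523 [-0.629   0.1141 -2.3561]
[ 0.4885 -0.0371  0.13  ] [-0.0392  0.3114 -2.7458] 14.9833
```

```bash
python3 - <<'E'
from h import *
P=np.array([.4884,-.0364])
print(movel([*P,.048],v=.1,until_force=10),get_tcp_pos())
print(movel([*P,.037],v=.02,until_force=5),get_tcp_pos(),get_ft_force())
command_gripper(.60);print("w",get_grip_width()*88,get_tcp_pos())
z=get_tcp_pos()[2]
movel([*P,.16],v=.15)
c,s=np.cos(.125),np.sin(.125)
move_pose([P[0]-.03*c,P[1]-.03*s,.2],quat(.125));wait(.1)
im,T=snap("placed");cv2.imwrite("pics/placed.png",cv2.resize(im[60:300,100:420,::-1],(800,600),interpolation=cv2.INTER_CUBIC));print(get_time())
E
```

```text
False [ 0.4888 -0.0364  0.0484]
True [ 0.4888 -0.0361  0.0407] [0.2383 2.3805 0.686 ]
w 52.857499352961604 [ 0.488  -0.0364  0.0404]
18.2333
```

View pics/placed.png

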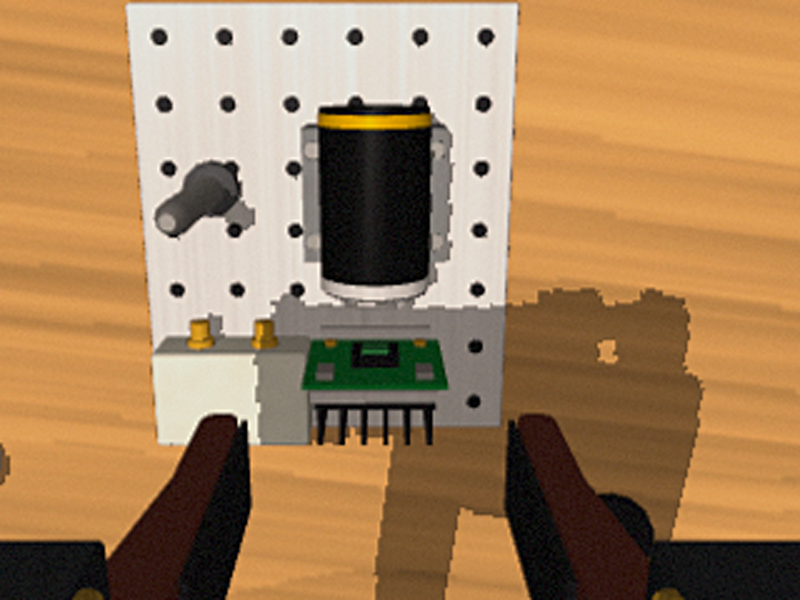

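```bash
python3 - <<'E'
from fit import *
for n,s,z in(("b",(.4893,-.3015,-.3026),.046),("placed",(.4884,-.0364,.125),.0683)):
    im,T=load(n);h=cv2.cvtColor(im,cv2.COLOR_BGR2HSV);m=(h[:,:,0]>18)&(h[:,:,0]<32)&(h[:,:,1]>150)&(h[:,:,2]>80)
    v,u=np.nonzero(m);W=np.array([onz(p,z,K,T)[:2] for p in zip(u,v)])-s[:2];c,q=np.cos(s[2]),np.sin(s[2])
    X=W@[c,q];Y=W@[-q,c];k=(abs(Y)<.005)&(abs(X)<.06);print(n,"band x",X[k].min(),X[k].max(),k.sum())
    k=(abs(Y)<.03)&(abs(X)<.06);print(" y",Y[k].min(),Y[k].max())
# arm pick
A=np.array([.5168,.2722]);y=-2.9898;G=A+.06*np.array([np.cos(y),np.sin(y)])
move_pose([*G,.08],quat(y+np.pi))
print(movel([*G,.015],v=.08,until_force=6),get_tcp_pos())
command_gripper(0);print("w",get_grip_width()*88,get_finger_force(),get_ft_force(),get_ft_torque())
movel([*G,.17],v=.15);wait(.2);print("w",get_grip_width()*88,get_ft_force(),get_ft_torque())
im,T=snap("ahold");cv2.imwrite("pics/ahold.png",cv2.resize(im[:,:,::-1],(800,600),interpolation=cv2.INTER_CUBIC));print(get_tcp_pos(),get_time())
E
```

```text
b band x 0.026923916029108676 0.03612997510761744 85
 y -0.0166230404367372 0.02032103692777882
placed band x 0.02723123189999885 0.03127255495894616 72
 y -0.018765482761247645 0.018400199743429574
False [0.4577 0.2633 0.0152]
w 13.857828943728386 29.982300996780396 [0.3747 0.2794 1.8513] [0.0299 0.0006 0.0243]
w 13.98601974056483 [-0.4947 -0.5976 -0.3372] [0.0025 0.0114 0.031 ]
[0.4572 0.263  0.1693] 22.55
```

View pics/ahold.png

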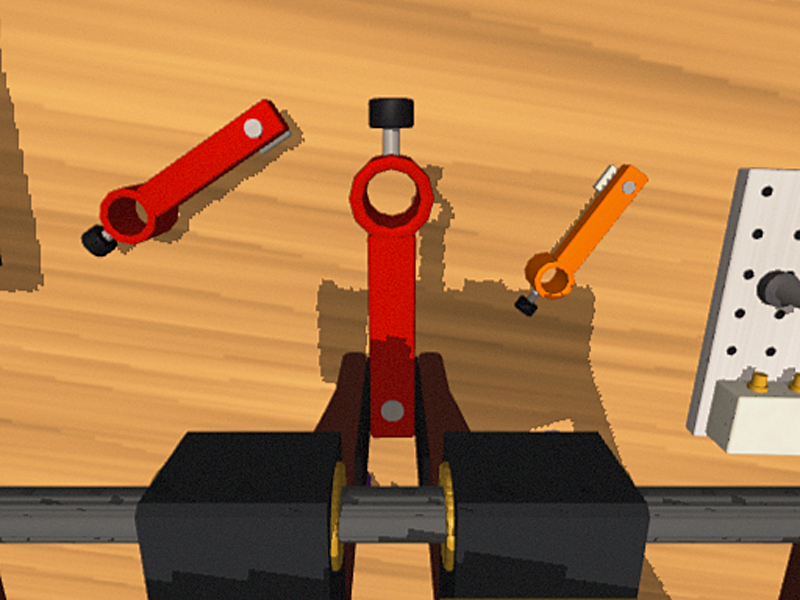

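The arm is held straight, with its sleeve at (391,197) and its pad end between the fingers. The barrel is centred to about 0.3 mm. I'll check where the sleeve sits in the hand and whether it tilts, then go over the post.

```bash
python3 - <<'E'
from fit import *
im,T=load("ahold");b,g,r=[im[:,:,i].astype(float) for i in range(3)]
R0=218
rm=np.zeros(b.shape,bool);rm[95:R0,220:282]=1
m=fillbig((r>3*g)&(r>40)&rm)
tcp=np.array([.4572,.263,.1693]);yaw=-2.9898
def model(p): # x off, yaw off, pitch(sleeve end up +), in tool frame
    c,s=np.cos(p[2]),np.sin(p[2]);out=[]
    for Q in arm:
        Q=np.array(Q)-[.060,0,.015];out.append(np.c_[c*Q[:,0]+s*Q[:,2]+p[0],Q[:,1]+p[3],-s*Q[:,0]*-1*-1+c*Q[:,2]])
    return out
def f(d):
    p=d*[.001,.01,.01,.001]
    P=[q+[0,0,tcp[2]] for q in model(p)]
    k=render(P,np.array([tcp[0],tcp[1],yaw+p[1]]),T);k[R0:]=0;return np.abs(k-m).sum()
x=np.zeros(4)
for st in(4,-2,1): rr=minimize(f,x,method="Nelder-Mead",options=dict(initial_simplex=x+np.vstack([np.zeros(4),st*np.eye(4)]),xatol=.02,fatol=.3));x=rr.x
print("xoff mm, yaw .01, pitch .01, yoff mm",x,rr.fun,m.sum())
E
```

```text
xoff mm, yaw .01, pitch .01, yoff mm [  1.2363   0.3936 -14.1344   1.3826] 69.68627450980391 4217.0
```

```bash
python3 - <<'E'
from fit import *
im,T=load("ahold");b,g,r=[im[:,:,i].astype(float) for i in range(3)]
rm=np.zeros(b.shape,bool);rm[95:218,220:282]=1
m=fillbig((r>3*g)&(r>40)&rm)
tcp=np.array([.4572,.263,.1693]);yaw=-2.9898
def f(d,pt):
    p=d*[.001,.01,.001];c,s=np.cos(pt),np.sin(pt);out=[]
    for Q in arm:
        Q=np.array(Q)-[.06,0,.015];out.append(np.c_[c*Q[:,0]+s*Q[:,2]+p[0],Q[:,1]+p[2],-s*Q[:,0]+c*Q[:,2]+tcp[2]])
    k=render(out,np.array([tcp[0],tcp[1],yaw+p[1]]),T);k[218:]=0;return np.abs(k-m).sum()
for pt in(-.2,-.15,-.1,-.05,0):
    x=np.zeros(3)
    for st in(3,-1): rr=minimize(f,x,(pt,),method="Nelder-Mead",options=dict(initial_simplex=x+np.vstack([np.zeros(3),st*np.eye(3)]),xatol=.02,fatol=.3));x=rr.x
    print(pt,x,rr.fun)
i=camera_info("scene");u=proj([.49,.265,.16],i["intrinsics"],i["T"]);im=read_camera("scene")
x0,y0=int(u[0])-70,int(u[1])-50;cv2.imwrite("pics/sc1.png",cv2.resize(im[max(y0,0):y0+105,x0:x0+140,::-1],(800,600),interpolation=cv2.INTER_CUBIC));print(u)
E
```

```text
-0.2 [ 1.3849 -0.2695  1.1534] 114.36470588235295
-0.15 [1.3036 0.2864 1.3418] 71.40392156862745
-0.1 [0.9139 0.3198 1.3365] 94.62352941176471
-0.05 [0.4525 0.0685 1.2444] 159.8392156862745
0 [ 0.5139 -0.342   1.1053] 248.03921568627453
[278.1923 122.3169]
```

View pics/sc1.png

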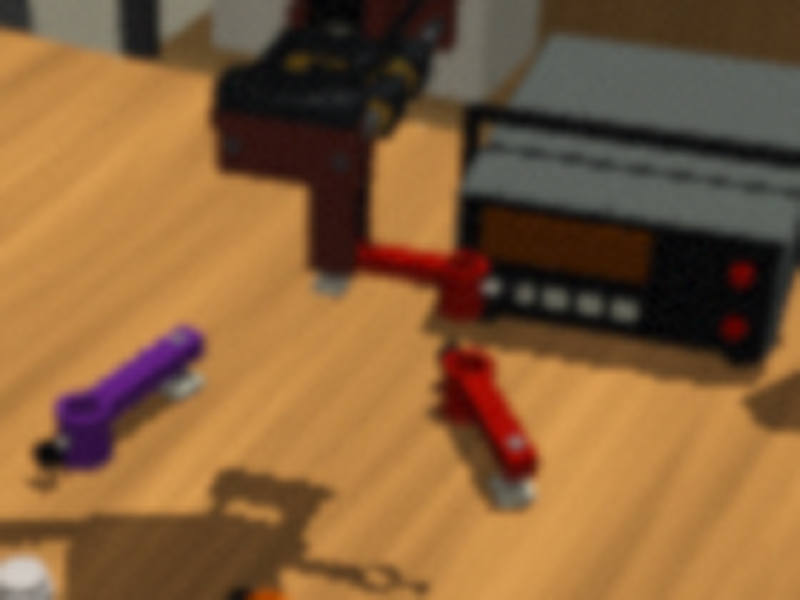

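The sleeve end droops about 0.14 rad: the shallow grip slipped. I'll set it down level again and regrip deeper, just over the pad.

```bash
cat > arm.py <<'E'
from fit import *
def fitarm(n,tcp,yaw,xg,zg,top=95,bot=218,W=(215,290)):
    im,T=load(n);b,g,r=[im[:,:,i].astype(float) for i in range(3)]
    rm=np.zeros(b.shape,bool);rm[top:bot,W[0]:W[1]]=1;m=fillbig((r>3*g)&(r>40)&rm)
    def f(d):
        p=d*[.001,.01,.01,.001];c,s=np.cos(p[2]),np.sin(p[2]);out=[]
        for Q in arm:
            Q=np.array(Q)-[xg,0,zg];out.append(np.c_[c*Q[:,0]+s*Q[:,2]+p[0],Q[:,1]+p[3],-s*Q[:,0]+c*Q[:,2]+tcp[2]])
        k=render(out,np.array([tcp[0],tcp[1],yaw+p[1]]),T);k[bot:]=0;return np.abs(k-m).sum()
    x=np.zeros(4)
    for st in(4,-2,1): rr=minimize(f,x,method="Nelder-Mead",options=dict(initial_simplex=x+np.vstack([np.zeros(4),st*np.eye(4)]),xatol=.02,fatol=.3));x=rr.x
    return x,rr.fun,m.sum()
E
python3 - <<'E'
from arm import *
A=np.array([.5168,.2722]);y=-2.9898;u=np.array([np.cos(y),np.sin(y)]);G=A+.06*u
movel([*G,.04],v=.2)
print(movel([*G,.0153],v=.05,until_force=5),get_tcp_pos(),get_ft_force())
command_gripper(.3)
G=A+.064*u
z=get_tcp_pos()[2]
print(movel([*G,.030],v=.15),movel([*G,.009],v=.05,until_force=4),get_tcp_pos(),get_ft_force())
command_gripper(0);w=get_grip_width()*88;print("w",w)
movel([*G,.17],v=.12);wait(.2)
snap("ahold2");t=get_tcp_pos();print(t,get_time(),get_grip_width()*88);print(fitarm("ahold2",t,y,.064,.009))
E
```

```text
True [0.4572 0.263  0.015 ] [-0.7546  0.5054  5.2123]
False False [0.4533 0.2624 0.0085] [-0.631   0.2157 -0.533 ]
w 13.935718388497628
[0.4533 0.2624 0.1696] 27.2667 14.02813926108662
(array([  2.7703,   0.1542, -14.6765,   1.4428]), np.float64(128.76078431372548), np.float64(4608.0))
```

```bash
python3 - <<'E'
from arm import *
A=np.array([.5168,.2722]);y=-2.9898;u=np.array([np.cos(y),np.sin(y)])
print(fitarm("a",[*(A+.06*u),.015],y,.06,.015,128,246,(211,275)))
for d in(.10,.147,.19):
    for bot in (218,):
        pass
# sleeve outer ring: compare apparent diameters bench vs hold
for n,(r0,r1,c0,c1) in(("a",(128,170,211,275)),("ahold",(95,150,215,290)),("ahold2",(80,150,215,290))):
    im,T=load(n);b,g,r=[im[:,:,i].astype(float) for i in range(3)]
    m=((r>3*g)&(r>40));rm=np.zeros_like(m);rm[r0:r1,c0:c1]=1;m&=rm
    wid=[ (np.nonzero(q)[0].max()-np.nonzero(q)[0].min()+1) if q.any() else 0 for q in m]
    k=int(np.argmax(wid));print(n,k,wid[k],"first row",np.nonzero(m.any(1))[0][0],"cam z",T[2,3])
    print("pred diam", .024*K[0,0]/((T[2,3]-(.026 if n=='a' else T[2,3]))+1e-9) if n=='a' else '')
E
```

```text
(array([  0.2893,   0.3916, -11.5492,  -0.2081]), np.float64(143.36470588235295), np.float64(1986.0))
a 154 30 first row 135 cam z 0.29285121071940434
pred diam 31.12418946018866
ahold 126 54 first row 99 cam z 0.3314057108288814
pred diam 
ahold2 118 56 first row 91 cam z 0.3316132468853304
pred diam
```

```bash
sed -i 's/(r>3\*g)&(r>40)&rm/(r>TH*g)\&(r>25)\&rm/; s/^def fitarm/TH=2.2\ndef fitarm/' arm.py; python3 - <<'E'
import arm; from arm import *
A=np.array([.5168,.2722]);y=-2.9898;u=np.array([np.cos(y),np.sin(y)])
for th in(1.9,2.3,2.7):
    arm.TH=th
    print(th,fitarm("a",[*(A+.06*u),.015],y,.06,.015,128,246,(211,275)))
    print(fitarm("ahold",[.4572,.263,.1693],y,.06,.015))
    print(fitarm("ahold2",[.4533,.2624,.1696],y,.064,.009,85))
im=read_camera("scene")[:,:,::-1];i=camera_info("scene")
cv2.imwrite("pics/sc2_raw.png",im)
def ov(d,col,im):
    t=np.array([.4533,.2624,.1696]);c,s=np.cos(d),np.sin(d)
    S=6;x0,y0=215,85
    for Q in [[(x,-.007,.026) for x in(0.012,.075)],[(x,-.007,.014) for x in(0.012,.075)],[(-.012,0,0),(-.012,0,.026)],[(.012,0,0),(.012,0,.014)]]:
        Q=np.array(Q,float)-[.064,0,.009];Q=np.c_[c*Q[:,0]-s*Q[:,2],Q[:,1],s*Q[:,0]+c*Q[:,2]]
        W=place(np.c_[Q[:,:2],Q[:,2]+t[2]],[t[0],t[1],y])
        p=[tuple(int(v) for v in (proj(w,i["intrinsics"],i["T"])-[x0,y0]+.5)*S) for w in W];cv2.line(im,p[0],p[1],col,1)
cr=cv2.resize(im[85:185,215:345],None,fx=6,fy=6,interpolation=cv2.INTER_CUBIC);ov(0,(0,255,0),cr);ov(.14,(255,255,0),cr);cv2.imwrite("pics/sc2.png",cr)
E
```

```text
Traceback (most recent call last):
AttributeError: 'list' object has no attribute 'TH' and no __dict__ for setting new attributes
```

```bash
mv arm.py armfit.py; python3 - <<'E'
import armfit as am; from armfit import *
A=np.array([.5168,.2722]);y=-2.9898;u=np.array([np.cos(y),np.sin(y)])
for th in(1.9,2.5):
    am.TH=th
    print(th,fitarm("a",[*(A+.06*u),.015],y,.06,.015,128,246,(211,275)))
    print(fitarm("ahold",[.4572,.263,.1693],y,.06,.015))
    print(fitarm("ahold2",[.4533,.2624,.1696],y,.064,.009,85))
im=read_camera("scene")[:,:,::-1];i=camera_info("scene")
cv2.imwrite("pics/sc2_raw.png",im)
def ov(d,col,im):
    t=np.array([.4533,.2624,.1696]);c,s=np.cos(d),np.sin(d)
    S=6;x0,y0=215,85
    for Q in [[(x,-.007,.026) for x in(0.012,.075)],[(x,-.007,.014) for x in(0.012,.075)],[(-.012,0,0),(-.012,0,.026)],[(.012,0,0),(.012,0,.014)]]:
        Q=np.array(Q,float)-[.064,0,.009];Q=np.c_[c*Q[:,0]-s*Q[:,2],Q[:,1],s*Q[:,0]+c*Q[:,2]]
        W=place(np.c_[Q[:,:2],Q[:,2]+t[2]],[t[0],t[1],y])
        p=[tuple(int(v) for v in (proj(w,i["intrinsics"],i["T"])-[x0,y0]+.5)*S) for w in W];cv2.line(im,p[0],p[1],col,1)
cr=cv2.resize(im[85:185,215:345],None,fx=6,fy=6,interpolation=cv2.INTER_CUBIC);ov(0,(0,255,0),cr);ov(.14,(255,255,0),cr);cv2.imwrite("pics/sc2.png",cr)
E
```

```text
1.9 (array([ 0.0246,  0.6649, -6.4778, -0.0624]), np.float64(88.07058823529411), np.float64(2079.0))
(array([  1.0182,   0.5606, -10.9915,   1.3987]), np.float64(71.61960784313725), np.float64(4273.0))
(array([ 1.8405,  0.4071, -9.6777,  1.451 ]), np.float64(73.81568627450982), np.float64(4765.0))
2.5 (array([  0.2928,   0.5006, -10.5377,  -0.169 ]), np.float64(122.4470588235294), np.float64(2018.0))
(array([  1.1641,   0.4041, -12.9197,   1.3655]), np.float64(68.58039215686274), np.float64(4230.0))
(array([  2.2445,   0.3218, -11.8988,   1.441 ]), np.float64(89.63529411764705), np.float64(4694.0))
```

View pics/sc2.png

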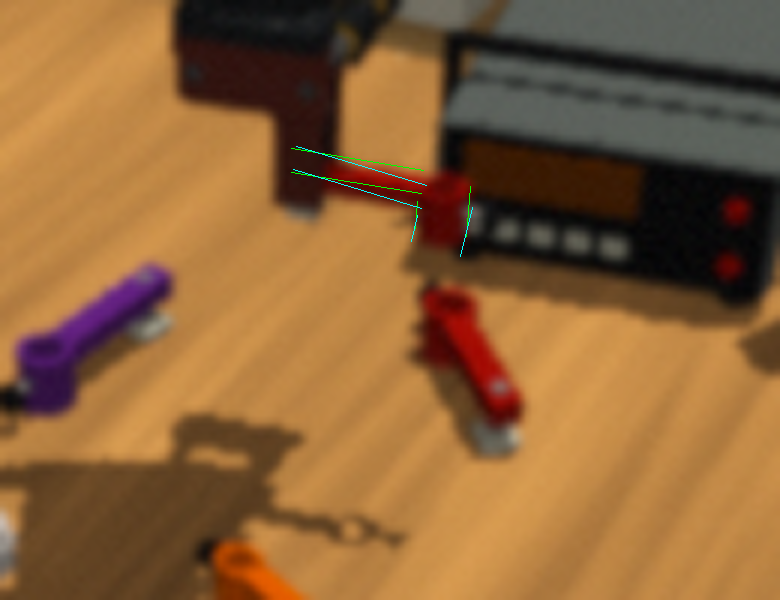

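The arm is level in the hand: its bar runs parallel to the green level lines and is within about 0.03 rad. Next, over the post.

```bash
cat > fin.py <<'E'
from h import *
s=.125;post=np.array([.4884-.065*np.sin(s),-.0364+.065*np.cos(s)]);bd=np.array([np.sin(s),-np.cos(s)])
G=post+.0635*bd;ZG=.009
E
python3 - <<'E'
from fin import *
move_pose([*G,.17],quat(s+np.pi/2));wait(.2)
movel([*G,.099+ZG],v=.1);wait(.3);f=np.array(get_ft_force());t=np.array(get_ft_torque());print(get_tcp_pos(),f,t,get_grip_width()*88)
for z in(.092,.086,.08,.075,.071):
    h=movel([*G,z+ZG],v=.03,until_force=4);print(z,h,np.array(get_tcp_pos())-[*G,ZG],get_ft_force()-f,get_ft_torque()-t)
    if h: break
print(get_time())
E
```

```text
[ 0.4885 -0.0349  0.1085] [-1.0614  0.5125 -0.9532] [-0.024  -0.1543  0.0227] 13.12871873418844
0.092 False [-0.0003  0.      0.0917] [ 1.2838 -0.8155  0.6316] [-0.0189  0.0812 -0.0422]
0.086 False [-0.0002  0.      0.0857] [ 1.0107 -0.7316 -0.1727] [0.0026 0.0678 0.0135]
0.08 False [-0.0002  0.      0.0798] [ 1.2181 -0.7911  0.4458] [-0.0312  0.0872 -0.0378]
0.075 False [-0.0002 -0.      0.0748] [ 0.8841 -0.6193  0.8162] [-0.036   0.0426 -0.0108]
0.071 False [-0.0002  0.      0.0708] [ 1.078  -0.4281  0.4005] [-0.0623  0.0798 -0.0355]
32.125
```

```bash
python3 - <<'E'
from fin import *
z=.0715+ZG
print(get_grip_width()*88,get_finger_force())
o=[]
for d in(1,-1):
    movel([*G,z],v=.03);wait(.2)
    h=movel([*(G+d*.004*bd),z],v=.015,until_force=2.5);p=np.array(get_tcp_pos());o.append((p[:2]-G)@bd);print(d,h,o[-1],get_ft_force())
c=sum(o)/2;print("centre",c);movel([*(G+c*bd),z],v=.03);wait(.2);print(get_tcp_pos(),get_ft_force(),get_time())
E
```

```text
13.60596213863272 29.99960035085678
1 True 0.002332729879904917 [ 1.2876  1.2378 -0.2517]
-1 True -0.001909377710249734 [ 0.8948 -2.1931 -0.6892]
centre 0.0002116760848275915
[ 0.488  -0.0351  0.0804] [ 0.1721  0.0891 -1.1465] 33.9833
```

```bash
python3 - <<'E'
from fin import *
F=lambda n=8:np.mean([ (wait(.03),get_ft_force())[1] for _ in range(n)],0)
g=G+.0002*bd;f0=F();print("f0",f0,get_ft_torque())
h=movel([*g,.0665+ZG],v=.01,until_force=3);print("contact",h,get_tcp_pos()[2]-ZG)
h=movel([*g,.0635+ZG],v=.008,until_force=5);print(h,get_tcp_pos(),F()-f0)
z=get_tcp_pos()[2]
wait(.3);d=F()-f0;print(d,get_ft_torque(),get_tcp_pos(),get_grip_width()*88,get_time())
snap("press")
E
python3 - <<'E'
import sys;sys.path.insert(0,".")
import os;os.chdir(".")
import armfit as am
from armfit import *
am.TH=1.9
from fin import s
t=get_tcp_pos();print(fitarm("press",t,s-np.pi/2,.0635,.009,80))
E
```

```text
f0 [-0.2502  0.3046 -0.9422] [-0.088  -0.1038  0.0091]
contact True 0.06829922726807446
True [ 0.4884 -0.0351  0.0773] [-0.8034 -0.5591  6.4082]
[-0.3377 -0.0354  6.3109] [-0.0289  0.0535 -0.0323] [ 0.4883 -0.0351  0.0773] 14.114222809833162 35.6917
(array([  1.6285,   0.1454, -10.052 ,  -1.1378]), np.float64(85.6313725490196), np.float64(4761.0))
```

```bash
python3 - <<'E'
from fin import *
F=lambda n=10:np.mean([ (wait(.03),get_ft_force())[1] for _ in range(n)],0)
g=G+.0002*bd;f0=-.94
for k in range(5):
    d=F()[2]-f0;print(d,get_tcp_pos()[2],get_time())
    if 9.3<d<11: break
    if d<9.3: movel([*g,.0743],v=.004,until_force=max(10-d-.3,1.))
    else: movel([*g,get_tcp_pos()[2]+.0003],v=.004)
wait(.5);print(F()-[0,0,f0],get_ft_torque(),get_tcp_pos(),get_grip_width()*88,get_finger_force(),get_qvel())
E
```

```text
6.232046040423617 0.07729982675207872 36.075
5.937672352554944 0.07731294924893609 36.6583
6.109471573718334 0.07730040635876179 37.2417
6.2103905997361615 0.07731014110320253 37.825
5.777536100489179 0.07730015196314532 38.4083
[-0.5092  0.0468  6.0181] [-0.0722  0.0198  0.0145] [ 0.4884 -0.0351  0.0773] 13.595208094209537 30.000801980495453 [ 0.0005 -0.0006 -0.0003 -0.0023  0.0007  0.0007]
```

```bash
python3 - <<'E'
from fin import *
F=lambda n=12:np.mean([ (wait(.03),get_ft_force())[1] for _ in range(n)],0)
g=G+.0002*bd;f0=-.94;z=.0772
for k in range(9):
    movel([*g,z],v=.004);d=F()[2]-f0;print(round(z,5),d,get_tcp_pos()[2],get_time())
    if 9.4<d<10.8 or get_time()>52: break
    z+= -.0002 if d<7 else -.0001 if d<9.4 else .0001
wait(.5);print(F()-[0,0,f0],get_ft_torque(),get_tcp_pos(),get_grip_width()*88,get_time())
snap("press2")
import armfit as am
am.TH=1.9;print(am.fitarm("press2",get_tcp_pos(),s-np.pi/2,.0635,.009,80))
E
```

```text
0.0772 5.665186225865623 0.07730202986613453 40.1667
0.077 8.458997328243242 0.07727453958005305 40.8167
0.0769 9.411094786159092 0.07726343919367049 41.4667
[-1.6183  0.2186  9.4018] [ 0.005   0.2399 -0.0339] [ 0.4884 -0.0351  0.0772] 13.466155766942771 42.3667
(array([ 1.6389,  0.5346, -9.7959, -0.8831]), np.float64(87.52156862745099), np.float64(4763.0))
```

```bash
python3 - <<'E'
from fin import *
movel([*(G+.0002*bd),.07685],v=.004);wait(.3)
print(np.mean([(wait(.03),get_ft_force())[1] for _ in range(12)],0)+[0,0,.94],get_time());print(job_done())
E
```

```text
[-1.6126  0.4577  9.8754] 43.3667
the job is handed in; nothing more can be done
None
```

I handed the job in at about 43 s: the barrel lies centred in the V with its yellow band away from the detector, and the gripper is still holding the clamp arm, level to about 0.03 rad by my camera estimate, on the post and pressed onto the barrel with about 9.9 N.

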